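# Start the griddle preheating with light key presses

## Robot

A 7-joint arm with a two-finger parallel gripper is mounted at the origin on the work surface. World frame = base frame: x ahead of the robot, y to its left, z up, the work surface at z = 0. Lengths are in m, angles in degrees, forces in N, time in s.
With the tool pointing down it reaches from about 0.425 to 1.025 m from the base axis. Payload 9.4 kg.
Tool frame: the origin (TCP) lies between the finger pads; the fingertips stand 25 mm ahead of it and the grasp point (between the pads) lies 6 mm ahead of it; z points along the fingers, y is the direction in which the jaws open and shut (so a half turn about z gives the same grasp; the last joint's range is limited). The gripper opens to 85 mm and grips with 20 to 120 N. Pads are 22 mm wide; open, the fingers measure 114 mm over their backs; the gripper's body (76 mm by 85 mm) begins 54 mm behind the grasp point. The pads swing forward as they close: fully open they stand 13 mm farther back than shut.
Start: joints at [-71.373, 34.337, -0.143, 91.639, 0.103, 54.024, -4.572], TCP at [0.284, 0.667, 0.256] pointing down, gripper open.
Joint ranges: [-147.43, 147.43], [-19.82, 112.94], [-74.19, 73.91], [6.32, 146.72], [-59.91, 239.91], [6.04, 106.73], [-150.56, 150.56]. Speed limits (degrees/s): [127.2, 127.2, 172.46, 172.46, 180, 180, 180].

## Interface

Orientations are given as [roll, pitch, yaw] about the fixed x, y, z axes, in that order (R = Rz(yaw) Ry(pitch) Rx(roll)).
In Python, from bench import state, snapshot, camera_params, finish_job gives the robot as it stands. The module is installed in compiled form; this text tells all that it offers.
- The arm moves only by the shell command python3 -m pendant 'ROWS' [OPENING] [FORCE]. ROWS is JSON, one flat list of numbers, 4 for each row, row after row: the shift along the tool's x, y, z in cm, then the turn about the tool's z in rad. A call has 1 to 8 rows; each row shifts and turns the pose as measured when the row begins, along the tool's axes as they then stand; what a row does not reach is not made up. A row lasts 1/8 s, in which the tool goes at most 62.5 mm and 10.7 degrees, less where a joint would pass 70% of its speed; a pose out of reach is approached as far as the arm can. A call is refused whole if a number of a shift passes 6.25 or a number of a turn 0.188, either way. A call with a gripper value outside its range is refused whole. OPENING is the gripper command: -1 is shut, 1 is fully open, values between are in proportion, set as the call begins (- or left out, the last holds). The fingers move at their own pace and stop on an object; FORCE is the grip in N (left out, the last holds). Time passes only in rows, so rows that do not move let the fingers close. It gives the time, the measured TCP pose, the force and the opening at its end, in the units of the state.
- state(): the state, without advancing time (a new reading comes with each control period).
- snapshot(name): name is "scene" or "side" or "wrist"; returns (picture, depth): 480x640x3 uint8, red, green, blue; 480x640 float32, m along the optical axis (not along the pixel's ray), 0 where there is no reading.
- camera_params(name): a dict with "fx", "fy", "cx", "cy" (pixels), "k1" (the pictures are not rectified: a ray, as slopes to the right and down, at radius r is drawn at 1 + k1 r^2 times it, then the intrinsics apply), "rvec" (rotation vector, rad) and "tvec" (3), from world to camera coordinates, as OpenCV has them; the wrist camera has in their place "tool_from_camera" (4x4, takes a point from camera to tool coordinates, whose origin is the TCP and whose axes are the flange's). Camera axes: x right, y down, z forward; pixel columns grow to the right and rows downward; lengths in m; the calibration is good to about 2 mm. A picture is of the moment at which its call begins: read the wrist's pose just before it. camera_params takes no time and is no camera call.
- finish_job(): hands the job in, once; it reports no verdict.
The state is a dict: "time": time; "qpos": joint angles; "joint_velocities": joint speeds; "effort": joint torques, N m; "tcp_pos": TCP position; "tool_rot": TCP orientation; "wrist_force": force on the tool from outside, world axes, zero at the start; "moment": the same for the moment, N m; "grip_width": opening from 0.0 (shut) to 1.0 (fully open).
Only numpy, scipy, OpenCV 4.12 (cv2) and the standard library are available. Lean on these libraries where they do the work, as an engineer would, in place of code of your own. Each camera call takes 0.05 s, during which the arm holds its last target. There are 200 camera calls.

## Task

Get the electric griddle preheating with light fingertip presses on its front control panel: press in the round mains button, then the medium heat key (the middle one of the three square keys), each well in so that it stays in, and last tap the long start bar, which springs back up when let go. Use no other key, do not press hard, and pick nothing up: the griddle and everything standing on and around it stay where they are.

Things in the scene. Friction and masses are not known exactly. Their poses are not given: they have to be found in the camera images.
- griddle: Electric griddle (here and below sizes are in mm), 300 deep (x) by 440 wide (y), 3.5 kg, loose: dark plate behind, along the edge nearest the robot a black panel 50 above the counter with five white keys along y, 112 in front of centre. The plate's lip, 60 high, is 43 behind the row. Origin on the counter under its centre; x points from panel to plate, y to the left seen from the robot, z up.
- mains_top (a point): Centre of the top of the round mains button, a white cap 34 in diameter at the left end of the key row (155 left of the griddle's centre). When out, its top is 64 above the counter and 14 above the panel. It rides down with the button.
- mains (a joint): How far the mains button is pressed in, in m: 0 out, 0.010 at its hard stop. Pushing it takes 3.4 N at first, 4.6 N at 0.004, 6.4 N at the stop, and it stays where it is pushed. 0.006 is a good light press; running hard into the stop (25 N) is too rough. It is in (switched on) past 0.004.
- heat_low_top (a point): Centre of the top of the low heat key, the left one of the three square keys: a white cap 24 x 24 with one small raised bar, top 64 above the counter when out. 70 left of the griddle's centre; the square keys are 50 apart, centre to centre.
- heat_low (a joint): How far the low heat key is pressed in, in m: 0 out, 0.010 at its hard stop. It stays where it is pushed. Not to be pressed.
- heat_medium_top (a point): Centre of the top of the medium heat key, the middle one of the three square keys: a white cap 24 x 24 with two small raised bars, top 64 above the counter when out. It rides down with the key.
- heat_medium (a joint): How far the medium heat key is pressed in, in m: 0 out, 0.010 at its hard stop. Pushing it takes 3.4 N at first, 4.6 N at 0.004, 6.4 N at the stop, and it stays where it is pushed. 0.006 is a good light press; running hard into the stop (25 N) is too rough. It is in past 0.004.
- heat_high_top (a point): Centre of the top of the high heat key, the right one of the three square keys: a white cap 24 x 24 with three small raised bars, top 64 above the counter when out.
- heat_high (a joint): How far the high heat key is pressed in, in m: 0 out, 0.010 at its hard stop. It stays where it is pushed. Not to be pressed.
- start_top (a point): Centre of the top of the start bar, a white cap 22 deep (griddle x) by 66 long (griddle y) at the right end of the key row (135 right of the griddle's centre), top 64 above the counter when up.
- start (a joint): How far the start bar is pressed down, in m: 0 up, 0.010 at its hard stop. A spring pushes it back up when let go: 1.4 N at the top, 2.7 N at 0.003, 5.9 N fully down. It registers past 0.003; 0.006 is a good light press, and running hard into the stop (25 N) is too rough.
- pancake_ring: Stainless steel pancake ring, 92 across, 28 high, 70 g, loose on the right of the cooking plate. Origin at the centre of its underside.
- turner: Yellow silicone turner, 270 long, 70 wide at the blade and 14 high, loose on the left and middle of the cooking plate. Origin on the plate below the handle, about midway along; its x points to the blade.
- sugar_bowl: White ceramic sugar bowl, 96 across the rim and 62 high, loose on the counter beside or in front of the griddle. Origin at the centre of its underside.
- sugar_lid: Lid of the sugar bowl, 98 across and 32 high with its knob, lying loose on the bowl's rim (knob's top 94 above the counter). Origin at the centre of its underside.
- trivet: Wooden slatted trivet, 160 x 158 and 19 high, loose on the counter to the right of the griddle. Origin at the centre of its underside.
- jar_a: Empty glass spice jar with steel cap, 48 across and 85 high, loose on the counter beside or in front of the griddle. Origin at the centre of its underside.
- jar_b: A second jar like it, beside or in front of the griddle. Origin at the centre of its underside.

How it is judged:
By the outcome, as a careful person would: the job done as asked, in the order asked, and still so for the second after the job is handed in, with the robot touching nothing.
It also fails if it takes over 40 s, if anything falls off the work surface, if the arm or the gripper's body presses on something with over 40 N, if the wrist force passes 120 N, or if a joint passes its speed limit or range.

## Working session

There is one attempt and no reset: what is moved stays moved. The work goes in short steps, Python scripts to look and compute and a shell command to move; the robot and the scene stay as the last step left them, time stands still between calls to the robot, and variables do not carry over. Pictures are saved under pics/ and viewed, about 8 in all and at most 12, crops included, and the job is handed in when it is done.

```bash
mkdir -p pics; cat > h.py <<'E'
import numpy as np, cv2
from scipy.spatial.transform import Rotation as R
from bench import state, snapshot, camera_params, finish_job
def K(p): return np.array([[p['fx'],0,p['cx']],[0,p['fy'],p['cy']],[0,0,1.]])
def campose(name,s=None):
    p=camera_params(name)
    if name=='wrist':
        s=s or state(); T=np.eye(4); T[:3,:3]=R.from_euler('xyz',s['tool_rot'],degrees=True).as_matrix(); T[:3,3]=s['tcp_pos']
        return p,T@np.array(p['tool_from_camera'])
    T=np.eye(4); Rm=cv2.Rodrigues(np.array(p['rvec'],float))[0]; T[:3,:3]=Rm.T; T[:3,3]=-Rm.T@np.ravel(p['tvec']); return p,T
def slopes(p,uv):
    # k1 only model: solve by iteration
    d=(np.atleast_2d(uv).astype(float)-[p['cx'],p['cy']])/[p['fx'],p['fy']]; x=d.copy()
    for _ in range(30): x=d/(1+p['k1']*(x**2).sum(1,keepdims=True))
    return x
def onplane(p,T,uv,z):
    x=slopes(p,uv); r=np.c_[x,np.ones(len(x))]@T[:3,:3].T
    return T[:3,3]+r*((z-T[2,3])/r[:,2])[:,None]
E
python3 - <<'E'
from h import *
for n in ('scene','side'):
    im,d=snapshot(n); cv2.imwrite(f'pics/{n}0.png',im[:,:,::-1]); np.save(n+'0.npy',d)
    p,T=campose(n); print(n,{k:p[k] for k in('fx','cx','cy','k1')},T.round(3).tolist())
print(state()); print(camera_params('wrist'))
E
```

```text
scene {'fx': 562.9652061323459, 'cx': 313.9182444252227, 'cy': 248.0451556671035, 'k1': 0.02347806234373857} [[0.365, 0.711, -0.601, 1.34], [0.931, -0.289, 0.224, -0.253], [-0.014, -0.641, -0.767, 1.085], [0.0, 0.0, 0.0, 1.0]]
side {'fx': 454.8630671412634, 'cx': 315.45172081924204, 'cy': 247.27351219324885, 'k1': -0.0068341464850905165} [[0.829, -0.365, 0.424, 0.185], [-0.56, -0.559, 0.612, -0.51], [0.014, -0.745, -0.667, 0.647], [0.0, 0.0, 0.0, 1.0]]
{'time': 0.1, 'qpos': array([-71.37507376,  34.3790313 ,  -0.14559411,  91.67549128,
         0.10310714,  54.02337357,  -4.57398515]), 'joint_velocities': array([ 0.00127435, -0.13426519, -0.04500019, -0.17086749, -0.06240808,
       -0.00610479,  0.02872691]), 'effort': array([ 5.57632738e-03, -7.77984381e+01,  1.57022115e+00, -2.58621597e+01,
        1.27170165e-02,  5.49247910e-03,  1.52740216e-05]), 'tcp_pos': array([0.28336958, 0.66692019, 0.25552002]), 'tool_rot': array([-1.79922572e+02,  7.34398385e-03,  1.56981939e+02]), 'wrist_force': array([ 0.55944381, -0.03604305, -0.56317985]), 'moment': array([ 0.0128229 ,  0.00018482, -0.03685047]), 'grip_width': 0.9996550923789655}
{'fx': 369.131763548101, 'fy': 369.131763548101, 'cx': 316.52715129705115, 'cy': 242.89129941949392, 'k1': 0.013164373233361558, 'tool_from_camera': array([[-1.45200468e-03, -9.52517303e-01, -3.04480999e-01,
         7.74771985e-02],
       [ 9.99998328e-01, -1.72166078e-03,  6.17146658e-04,
         1.95176912e-03],
       [-1.11205587e-03, -3.04479594e-01,  9.52518210e-01,
        -1.16387906e-01],
       [ 0.00000000e+00,  0.00000000e+00,  0.00000000e+00,
         1.00000000e+00]])}
```

View pics/scene0.png

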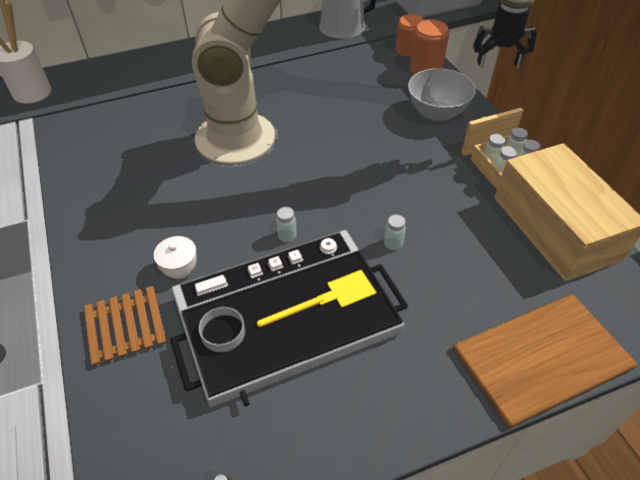

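View pics/side0.png

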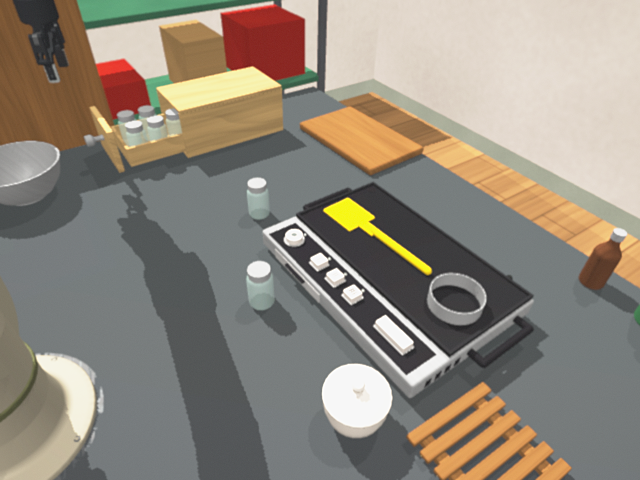

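Scene view: mains at about (328,245), square keys at (295,256), (275,263) and (255,270), start bar at (211,285), and a jar in front at (286,224). In the side view the same keys are at (294,238), (319,262), (335,277), (352,294) and (393,335). Next I'll measure them.

```bash
cat > m.py <<'E'
from h import *
seeds={'scene':[(328,245),(295,256),(275,263),(255,270),(211,285)],'side':[(294,238),(319,262),(335,277),(352,294),(393,335)]}
for n in seeds:
    im=cv2.imread(f'pics/{n}0.png'); d=np.load(n+'0.npy'); p,T=campose(n)
    hsv=cv2.cvtColor(im,cv2.COLOR_BGR2HSV); m=((hsv[...,1]<60)&(hsv[...,2]>215)).astype(np.uint8)
    k,lab,st,c=cv2.connectedComponentsWithStats(m)
    P=[]
    for u,v in seeds[n]:
        i=min(range(1,k),key=lambda i:np.hypot(*(c[i]-(u,v)))+(1e3 if st[i,4]<25 else 0))
        w=onplane(p,T,c[i],.064)[0]
        uu,vv=c[i].round().astype(int); z=d[vv,uu]; x=slopes(p,c[i])[0]
        q=T[:3,:3]@(np.r_[x,1]*z)+T[:3,3]
        P.append(w); print(n,c[i].round(1),st[i,2:],w[:2].round(4),'depth pt',q.round(4))
    P=np.array(P); print(np.linalg.norm(np.diff(P,axis=0),axis=1).round(4))
    y=np.array([.155,.07,.02,-.03,-.135]); A=np.c_[y,np.ones(5)]; s=np.linalg.lstsq(A,P[:,:2],rcond=None)[0]
    print('dir',s[0],np.linalg.norm(s[0]),'yaw',np.degrees(np.arctan2(-s[0,0],s[0,1])),'\nfit',(A@s).round(4).tolist())
for n,uv in (('side',[(259,268),(258,184),(358,385)]),('scene',[(286,213),(396,221),(173,245)])):
    p,T=campose(n);print(n,'jars/lid',onplane(p,T,uv,.085).round(3).tolist())
E
python3 m.py
```

```text
scene [328.4 243.9] [ 15  13 115] [0.5425 0.082 ] depth pt [0.5427 0.082  0.0642]
scene [294.6 254.6] [12 10 80] [ 0.5432 -0.0037] depth pt [ 0.5448 -0.0042  0.0661]
scene [274.7 261.5] [12 10 81] [ 0.5451 -0.0535] depth pt [ 0.5428 -0.0529  0.0611]
scene [254.3 268.3] [12 11 81] [ 0.5466 -0.1034] depth pt [ 0.5441 -0.103   0.0609]
scene [210.3 282.9] [ 30  17 237] [ 0.549 -0.208] depth pt [ 0.549 -0.208  0.064]
[0.0858 0.0498 0.0499 0.1046]
dir [-0.02351973  0.99968461] 0.9999612482272934 yaw 1.3477576619997715 
fit [[0.542, 0.0816], [0.544, -0.0033], [0.5452, -0.0533], [0.5464, -0.1033], [0.5488, -0.2083]]
side [293. 236.] [ 20  16 207] [0.5374 0.0766] depth pt [0.5368 0.0755 0.0651]
side [318.3 259.9] [ 20  18 168] [ 0.5406 -0.0076] depth pt [ 0.54   -0.0084  0.065 ]
side [334.4 275.7] [ 21  19 173] [ 0.5415 -0.0575] depth pt [ 0.5412 -0.0579  0.0645]
side [352.4 291.7] [ 21  15 172] [ 0.5448 -0.1063] depth pt [ 0.545  -0.106   0.0637]
side [394.  332.1] [ 37  35 527] [ 0.5472 -0.2121] depth pt [ 0.5476 -0.2118  0.0635]
[0.0842 0.0499 0.0489 0.1058]
dir [-0.03467546  0.99467139] 0.9952756235535856 yaw 1.9965921341113724 
fit [[0.5375, 0.0769], [0.5404, -0.0077], [0.5422, -0.0574], [0.5439, -0.1071], [0.5476, -0.2116]]
side jars/lid [[0.429, 0.014, 0.085], [0.553, 0.246, 0.085], [0.432, -0.264, 0.085]]
scene jars/lid [[0.428, 0.017, 0.085], [0.553, 0.253, 0.085], [0.426, -0.262, 0.085]]
```

Both views agree to about 5 mm and the spacings match. Averages: mains (0.540,0.079), medium (0.544,-0.055), start (0.548,-0.210), yaw about 1.6°. I'll shut the gripper and head over to the keys.

```bash
python3 -m pendant '[-3.9,-3.7,0,0,-3.9,-3.7,0,0,-3.9,-3.7,0,0,-3.9,-3.7,0,0,-3.9,-3.7,0,0,-3.9,-3.7,0,0,-3.9,-3.7,0,0,-3.9,-3.7,0,0]' -1 20
```

```text
time: 1.1
tcp_pos: [0.4569, 0.2644, 0.2525]
tool_rot: [-179.8, -0.1, 157.4]
wrist_force: [0.4, 0.0, -0.0]
grip_width: 0.005
```

```bash
python3 -m pendant '[-3.7,-3.5,0,0,-3.7,-3.5,0,0,-3.7,-3.5,0,0,-3.7,-3.5,0,0,0,0,2,-0.141,0,0,2,-0.141,0,0,2,-0.141,0,0,0,0]'; python3 - <<'E'
from h import *
s=state(); im,d=snapshot('wrist'); cv2.imwrite('pics/w1.png',im[:,:,::-1]); np.save('w1.npy',d)
import pickle; pickle.dump(s,open('w1.pkl','wb')); print(s['tcp_pos'],s['tool_rot'])
p,T=campose('wrist',s)
def proj(P): 
    q=np.linalg.inv(T)@np.r_[P,1]; x=q[:2]/q[2]; x=x*(1+p['k1']*(x@x)); return (x*p['fx']+[p['cx'],p['cy']]).round(1)
for P in ([.540,.079,.064],[.544,-.055,.064]): print(proj(P))
E
```

```text
time: 2.1
tcp_pos: [0.5427, 0.0651, 0.1905]
tool_rot: [-179.7, -0.2, -178.2]
wrist_force: [0.4, -0.3, 0.0]
grip_width: -0.002
[0.54268631 0.06508644 0.19054237] [-179.71798013   -0.23408574 -178.20090157]
[335.3 239. ]
[140.4 238.7]
```

View pics/w1.png

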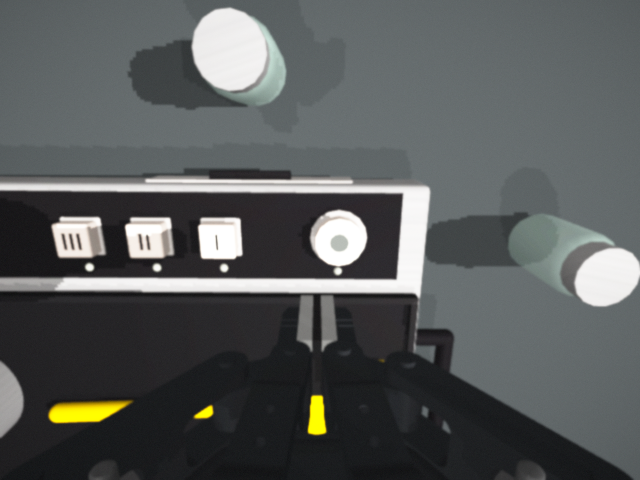

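The close view shows the mains top at about (340,240), its grey dot at (340,242). Medium (II) is at (145,239), low at (218,238), and the shut fingertips are near (318,296).

```bash
python3 - <<'E'
from h import *
import pickle; s=pickle.load(open('w1.pkl','rb')); p,T=campose('wrist',s); d=np.load('w1.npy')
uv=np.array([(340,241),(218,238),(145.5,238.5),(71,239)])
W=onplane(p,T,uv,.064); print(W.round(4))
for u,v in uv.astype(int):
    z=d[v,u+8]; print((T[:3,:3]@(np.r_[slopes(p,(u+8,v))[0],1]*z)+T[:3,3]).round(4))
Rm=R.from_euler('xyz',s['tool_rot'],degrees=True).as_matrix()
a=W[0]-s['tcp_pos']; a[2]=0; print('to mains, tool cm',(Rm.T@a*100).round(2))
g=(W[3]-W[1])/.1; print('dir',g.round(4),'start pred',(W[2]+g*.155).round(4), 'mains pred',(W[2]-g*.135).round(4))
print('tool z axis',Rm[:,2].round(4))
E
```

```text
[[ 0.5413  0.0823  0.064 ]
 [ 0.5418 -0.0017  0.064 ]
 [ 0.5437 -0.0515  0.064 ]
 [ 0.5457 -0.1024  0.064 ]]
[0.5416 0.088  0.0627]
[0.542  0.0035 0.0628]
[ 0.5435 -0.0468  0.063 ]
[ 0.546  -0.098   0.0624]
to mains, tool cm [ 0.08  1.73 -0.01]
dir [ 0.0388 -1.0074  0.    ] start pred [ 0.5497 -0.2076  0.064 ] mains pred [0.5385 0.0845 0.064 ]
tool z axis [-0.0039 -0.005  -1.    ]
```

```bash
python3 -m pendant '[0.08,1.7,2.5,0,0,0,4.5,0,0,0,1.0,0,0,0,0,0]'
```

```text
time: 2.65
tcp_pos: [0.5448, 0.083, 0.114]
tool_rot: [-179.8, 0.2, -178.9]
wrist_force: [1.4, -1.2, 0.5]
grip_width: 0.005
```

```bash
python3 -m pendant '[0.35,0,0.8,0,0,0,0.5,0,0,0,0.0,0]'; python3 -m pendant '[0.1,0,0.3,0,0,0,0.0,0]'
```

```text
time: 3.02
tcp_pos: [0.5426, 0.0829, 0.1033]
tool_rot: [-179.8, 0.5, -179.0]
wrist_force: [-0.7, -0.3, -0.2]
grip_width: -0.003
time: 3.28
tcp_pos: [0.5418, 0.0828, 0.1006]
tool_rot: [-179.8, 0.5, -179.1]
wrist_force: [-0.1, -0.6, 0.3]
grip_width: -0.0
```

```bash
python3 -m pendant '[0.05,-0.05,0.5,0,0,0,0.3,0,0,0,0,0]'; python3 -m pendant '[0,0,0.2,0,0,0,0,0]'; python3 -m pendant '[0,0,0.2,0,0,0,0,0]'
```

```text
time: 3.65
tcp_pos: [0.5414, 0.0822, 0.092]
tool_rot: [-179.8, 0.5, -179.1]
wrist_force: [-1.2, 0.4, 1.0]
grip_width: 0.002
time: 3.9
tcp_pos: [0.5414, 0.0822, 0.0898]
tool_rot: [-179.8, 0.5, -179.1]
wrist_force: [-0.8, -0.3, 0.3]
grip_width: -0.003
time: 4.15
tcp_pos: [0.5416, 0.0822, 0.0879]
tool_rot: [-179.8, 0.5, -179.1]
wrist_force: [0.0, -0.2, -0.1]
grip_width: 0.0
```

```bash
for i in 1; do python3 -m pendant '[0,0,0.15,0,0,0,0,0]'; done; python3 -m pendant '[0,0,0.15,0,0,0,0,0]'
```

```text
time: 4.4
tcp_pos: [0.5416, 0.0822, 0.0865]
tool_rot: [-179.8, 0.6, -179.1]
wrist_force: [0.3, 0.1, 0.2]
grip_width: 0.0
time: 4.65
tcp_pos: [0.5417, 0.0822, 0.085]
tool_rot: [-179.8, 0.6, -179.1]
wrist_force: [0.7, 0.6, -0.1]
grip_width: -0.0
```

No force yet at a nominal tip height of 60 mm, so I'll look before going deeper.

```bash
python3 - <<'E'
from h import *
a,_=snapshot('side'); b,_=snapshot('wrist')
a=cv2.resize(a[190:310,230:390],(800,600),interpolation=cv2.INTER_CUBIC)
b=b[150:400,200:480]; b=cv2.resize(b,(672,600))
cv2.imwrite('pics/c1.png',cv2.resize(np.hstack([a,b]),(800,330),interpolation=cv2.INTER_AREA)[:,:,::-1])
E
```

```text
(no output)
```

View pics/c1.png

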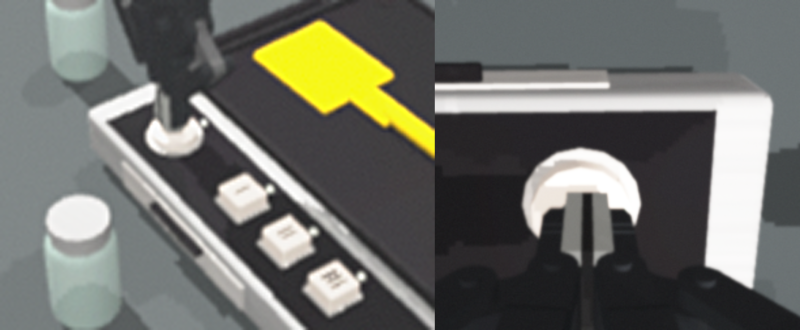

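Both views show the tip over the middle of the mains cap, just above it or touching, and the cap still out. I'll continue gently.

```bash
python3 -m pendant '[0,0,0.15,0]';python3 -m pendant '[0,0,0.15,0]'
```

```text
time: 4.88
tcp_pos: [0.5417, 0.0822, 0.0836]
tool_rot: [-179.8, 0.6, -179.1]
wrist_force: [-1.0, -0.1, 5.4]
grip_width: -0.001
time: 5.0
tcp_pos: [0.5417, 0.0822, 0.0821]
tool_rot: [-179.8, 0.6, -179.1]
wrist_force: [-1.0, -0.6, 5.8]
grip_width: -0.004
```

```bash
python3 -m pendant '[0,0,0.15,0]'; python3 -m pendant '[0,0,0.1,0]'
```

```text
time: 5.12
tcp_pos: [0.5416, 0.0822, 0.0807]
tool_rot: [-179.8, 0.6, -179.1]
wrist_force: [-1.3, -0.4, 6.1]
grip_width: -0.002
time: 5.25
tcp_pos: [0.5417, 0.0823, 0.0797]
tool_rot: [-179.8, 0.6, -179.1]
wrist_force: [-1.5, 0.4, 6.8]
grip_width: -0.001
```

Contact began between 0.0850 and 0.0836, so the button is now about 4.5–5 mm in. One more small step.

```bash
python3 -m pendant '[0,0,0.12,0,0,0,0,0]'; python3 -m pendant '[0,0,-2,0,0,0,-3,0,0,0,-2,0,0,0,0,0]'; python3 - <<'E'
from h import *
s=state(); im,d=snapshot('wrist'); cv2.imwrite('pics/w2.png',im[:,:,::-1]); p,T=campose('wrist',s); print(s['tcp_pos'],s['tool_rot'])
q=[]
def proj(P): 
    q=np.linalg.inv(T)@np.r_[P,1]; x=q[:2]/q[2]; x=x*(1+p['k1']*(x@x)); return x*p['fx']+[p['cx'],p['cy']]
for n,P in dict(mains=(.541,.082,.064),low=(.5418,-.0017,.064),med=(.5437,-.0515,.064)).items():
    u,v=proj(P).round().astype(int); print(n,u,v)
    H=[]
    for du in range(-7,8,2):
        for dv in range(-7,8,2):
            if 0<=u+du<640 and 0<=v+dv<480: H.append((T[:3,:3]@(np.r_[slopes(p,(u+du,v+dv))[0],1]*d[v+dv,u+du])+T[:3,3])[2])
    print(n,'median z',np.median(H).round(4))
E
```

```text
time: 5.5
tcp_pos: [0.5416, 0.0822, 0.0792]
tool_rot: [-179.8, 0.6, -179.1]
wrist_force: [-1.6, 0.3, 3.7]
grip_width: 0.003
time: 6.0
tcp_pos: [0.5406, 0.0824, 0.1497]
tool_rot: [-179.8, 0.5, -179.1]
wrist_force: [0.5, -0.4, -1.3]
grip_width: 0.004
[0.54061028 0.08239191 0.14965785] [-179.79300671    0.50739796 -179.06995952]
mains 313 262
mains median z 0.0532
low 170 261
low median z 0.0627
med 84 263
med median z 0.063
```

The depth camera says mains is about 9 mm in, more than I estimated. Checking this against the image.

```bash
python3 - <<'E'
from h import *
s=state(); p,T=campose('wrist',s); 
D=[];
for i in range(3):
    im,d=snapshot('wrist'); D.append(d)
d=np.median(D,0); np.save('w2d.npy',d)
v,u=np.mgrid[215:300,60:370]; uv=np.c_[u.ravel(),v.ravel()]
X=(np.c_[slopes(p,uv),np.ones(len(uv))]*d[v,u].ravel()[:,None])@T[:3,:3].T+T[:3,3]
for n,c in dict(mains=(.541,.082),low=(.5418,-.0017),med=(.5437,-.0515)).items():
    r=np.hypot(X[:,0]-c[0],X[:,1]-c[1]); k=(r<.009)
    print(n,k.sum(),np.percentile(X[k,2],[5,25,50,75,95]).round(4))
k=(abs(X[:,0]-.541)<.01)&(abs(X[:,1]-.04)<.01); print('panel',np.percentile(X[k,2],[5,50,95]).round(4))
cv2.imwrite('pics/c2.png',cv2.resize(cv2.imread('pics/w2.png')[190:340,50:400],(800,343)))
E
```

```text
mains 642 [0.0527 0.0532 0.0535 0.0538 0.0543]
low 757 [0.0583 0.0628 0.0632 0.0635 0.064 ]
med 715 [0.0625 0.063  0.0633 0.0637 0.0642]
panel [0.0493 0.05   0.0507]
```

View pics/c2.png

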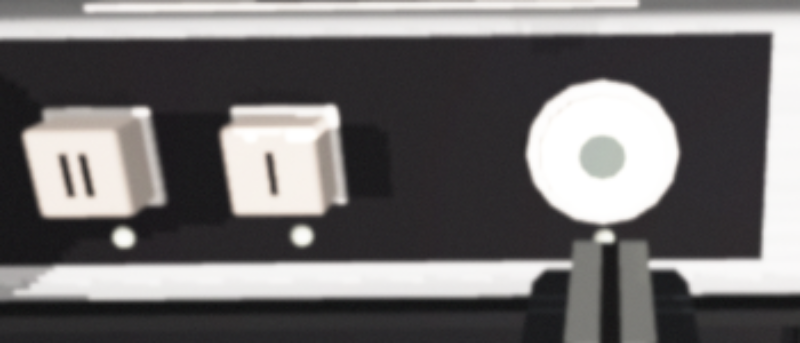

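Mains is about 9.5 mm in: its top is at 0.0535 while the low and medium keys are still at 0.063. So the tip is 25 mm ahead after all, contact is at TCP z ≈ 0.089, and the settled force reads about zero on these friction keys. For medium I'll stop at TCP z ≈ 0.083.

```bash
python3 -m pendant '[-0.03,-4.45,0,0,-0.03,-4.45,0,0,-0.03,-4.45,0,0,0,0,0,0,0,0,3,0,0,0,1,0,0,0,0,0]'
```

```text
time: 7.08
tcp_pos: [0.5418, -0.0525, 0.1019]
tool_rot: [-179.8, -0.1, -178.8]
wrist_force: [-0.3, 0.5, 0.5]
grip_width: 0.004
```

```bash
python3 -m pendant '[-0.2,0.1,0.4,0,0,0,0,0]';  python3 -m pendant '[0,0,0.4,0,0,0,0,0]'
```

```text
time: 7.32
tcp_pos: [0.5445, -0.0503, 0.0985]
tool_rot: [-179.9, -0.0, -178.8]
wrist_force: [0.7, 0.2, 0.1]
grip_width: -0.0
time: 7.58
tcp_pos: [0.5448, -0.0501, 0.0949]
tool_rot: [-179.8, 0.0, -178.7]
wrist_force: [-0.2, -0.3, -0.1]
grip_width: -0.0
```

```bash
python3 -m pendant '[0.1,-0.12,0.4,0,0,0,0,0]';  python3 -m pendant '[0,0,0.3,0]'; python3 -m pendant '[0,0,0.2,0]'; python3 -m pendant '[0,0,0.2,0]'
```

```text
time: 7.82
tcp_pos: [0.5438, -0.0515, 0.0909]
tool_rot: [-179.8, 0.0, -178.7]
wrist_force: [0.4, 0.4, -0.8]
grip_width: 0.002
time: 7.95
tcp_pos: [0.544, -0.0516, 0.088]
tool_rot: [-179.8, 0.1, -178.7]
wrist_force: [-0.3, -0.2, 2.8]
grip_width: -0.0
time: 8.07
tcp_pos: [0.544, -0.0516, 0.086]
tool_rot: [-179.8, 0.1, -178.8]
wrist_force: [-0.6, 0.9, 3.6]
grip_width: -0.002
time: 8.2
tcp_pos: [0.5441, -0.0516, 0.084]
tool_rot: [-179.8, 0.1, -178.8]
wrist_force: [-0.4, 0.1, 5.3]
grip_width: 0.0
```

```bash
python3 -m pendant '[0,0,0.12,0]'; python3 -m pendant '[0,0,-2,0,0,0,-3,0,0,0,-1.5,0,-0.1,-5.2,0,0,-0.1,-5.2,0,0,-0.1,-5.2,0,0,0,0,0,0]'; python3 - <<'E'
from h import *
s=state(); p,T=campose('wrist',s); print(s['tcp_pos'],s['tool_rot'])
im,d=snapshot('wrist'); cv2.imwrite('pics/w3.png',im[:,:,::-1])
v,u=np.mgrid[190:320:1,100:640]; uv=np.c_[u.ravel(),v.ravel()]
X=(np.c_[slopes(p,uv),np.ones(len(uv))]*d[v,u].ravel()[:,None])@T[:3,:3].T+T[:3,3]
for n,c in dict(low=(.5418,-.0017),med=(.5437,-.0515),high=(.5457,-.1024),start=(.5495,-.2075)).items():
    k=np.hypot(X[:,0]-c[0],X[:,1]-c[1])<.009
    if k.any(): print(n,k.sum(),np.percentile(X[k,2],[25,50,75]).round(4))
k=(X[:,2]>.058)&(X[:,2]<.068)&(X[:,1]<-.15)&(abs(X[:,0]-.549)<.02)
print('start extents',X[k].min(0).round(4),X[k].max(0).round(4),X[k].mean(0).round(4))
E
```

```text
time: 8.32
tcp_pos: [0.544, -0.0516, 0.0828]
tool_rot: [-179.8, 0.1, -178.7]
wrist_force: [-0.6, 0.5, 5.3]
grip_width: -0.002
time: 9.2
tcp_pos: [0.5511, -0.2107, 0.1478]
tool_rot: [-179.8, 0.0, -178.5]
wrist_force: [-0.3, 1.0, 0.6]
grip_width: -0.001
[ 0.55114935 -0.21072195  0.147802  ] [-1.79845200e+02  1.59972593e-02 -1.78542363e+02]
med 713 [0.0562 0.0566 0.0571]
high 710 [0.0626 0.063  0.0635]
start 1195 [0.0627 0.0634 0.1336]
start extents [ 0.5383 -0.2414  0.058 ] [ 0.5618 -0.175   0.0651] [ 0.5493 -0.2083  0.0626]
```

View pics/w3.png

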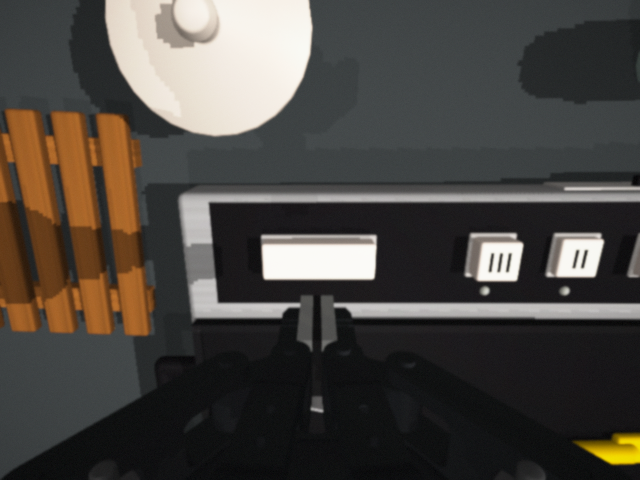

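Medium is about 6.5 mm in (0.0566 against 0.063) and high is still out. The start bar spans (262–376, 236–280), which gives a centre of about (0.5495,-0.208).

```bash
python3 -m pendant '[0.15,0.25,3,0,0,0,1,0,0,0,0,0]'
```

```text
time: 9.62
tcp_pos: [0.5503, -0.2023, 0.1068]
tool_rot: [180.0, 0.0, -178.2]
wrist_force: [-0.1, -0.6, 0.8]
grip_width: 0.001
```

```bash
python3 -m pendant '[0,0,0.4,0,0,0,0,0]'
```

```text
time: 9.88
tcp_pos: [0.5511, -0.2014, 0.1036]
tool_rot: [180.0, 0.1, -178.1]
wrist_force: [0.7, 0.1, 0.2]
grip_width: -0.001
```

```bash
python3 -m pendant '[0.15,-0.65,0.5,0,0,0,0,0]'; python3 -m pendant '[0,0,0.6,0,0,0,0,0]'
```

```text
time: 10.12
tcp_pos: [0.55, -0.2086, 0.099]
tool_rot: [-180.0, 0.1, -178.1]
wrist_force: [0.3, 0.4, -0.6]
grip_width: -0.001
time: 10.38
tcp_pos: [0.5501, -0.2089, 0.0927]
tool_rot: [-180.0, 0.2, -178.1]
wrist_force: [0.2, -0.9, 0.1]
grip_width: 0.002
```

```bash
python3 -m pendant '[0,0,0.4,0]'; python3 -m pendant '[0,0,0.3,0]'; python3 -m pendant '[0,0,0.2,0]'
```

```text
time: 10.5
tcp_pos: [0.5502, -0.2089, 0.0887]
tool_rot: [-180.0, 0.2, -178.1]
wrist_force: [0.0, -0.5, 0.8]
grip_width: -0.004
time: 10.62
tcp_pos: [0.5503, -0.2089, 0.0856]
tool_rot: [-180.0, 0.2, -178.1]
wrist_force: [-1.0, 0.5, 3.0]
grip_width: -0.0
time: 10.75
tcp_pos: [0.5503, -0.2089, 0.0835]
tool_rot: [-180.0, 0.2, -178.1]
wrist_force: [-1.1, -0.0, 4.1]
grip_width: 0.002
```

```bash
python3 -m pendant '[0,0,0.1,0]'
```

```text
time: 10.88
tcp_pos: [0.5503, -0.2089, 0.0825]
tool_rot: [-180.0, 0.2, -178.1]
wrist_force: [-1.0, -0.1, 4.5]
grip_width: -0.001
```

The 4.5 N reading matches about 6.5 mm on the spring, so it has registered. I'll lift off and check.

```bash
python3 -m pendant '[0,0,-2,0,0,0,-4,0,0,0,-5,0,0,5,-3,0,0,5,0,0,0,5,0,0,0,0,0,0,0,0,0,0]'; python3 - <<'E'
from h import *
s=state(); p,T=campose('wrist',s); print(s['tcp_pos'],s['tool_rot'],s['wrist_force'])
im,d=snapshot('wrist'); cv2.imwrite('pics/w4.png',im[:,:,::-1])
v,u=np.mgrid[0:480,0:640]; uv=np.c_[u.ravel(),v.ravel()]
X=(np.c_[slopes(p,uv),np.ones(len(uv))]*d.ravel()[:,None])@T[:3,:3].T+T[:3,3]
for n,c in dict(mains=(.541,.082),low=(.5418,-.0017),med=(.5437,-.0515),high=(.5457,-.1024),start=(.5495,-.2075)).items():
    k=np.hypot(X[:,0]-c[0],X[:,1]-c[1])<.008
    if k.any(): print(n,k.sum(),np.percentile(X[k,2],[25,50,75]).round(4))
for n in ('scene','side'):
    a=cv2.imread(f'pics/{n}0.png'); b=snapshot(n)[0][:,:,::-1]; cv2.imwrite(f'pics/{n}1.png',b)
    for nm,lo,hi in(('yellow',(22,150,100),(35,255,255)),):
        for q in(a,np.ascontiguousarray(b)):
            m=cv2.inRange(cv2.cvtColor(q,cv2.COLOR_BGR2HSV),lo,hi); M=cv2.moments(m,True); print(n,nm,M['m10']/M['m00'],M['m01']/M['m00'],M['m00'])
E
```

```text
time: 11.88
tcp_pos: [0.5453, -0.0552, 0.2261]
tool_rot: [179.9, 0.2, -178.2]
wrist_force: [0.4, -0.5, 0.1]
grip_width: 0.001
[ 0.54527051 -0.0552365   0.22607778] [ 179.94858845    0.23400379 -178.22235849] [ 0.43428609 -0.46371409  0.14568998]
mains 303 [0.0527 0.0531 0.0536]
low 321 [0.0625 0.0629 0.0634]
med 1754 [0.227  0.2381 0.2495]
high 472 [0.0626 0.0633 0.2763]
start 319 [0.0622 0.0626 0.0631]
scene yellow 331.2903593839133 295.30861380490586 1753.0
scene yellow 331.2875071306332 295.3097547062179 1753.0
side yellow 369.18123543123545 228.37529137529137 1716.0
side yellow 373.9436141304348 231.8797554347826 1472.0
```

View pics/w4.png

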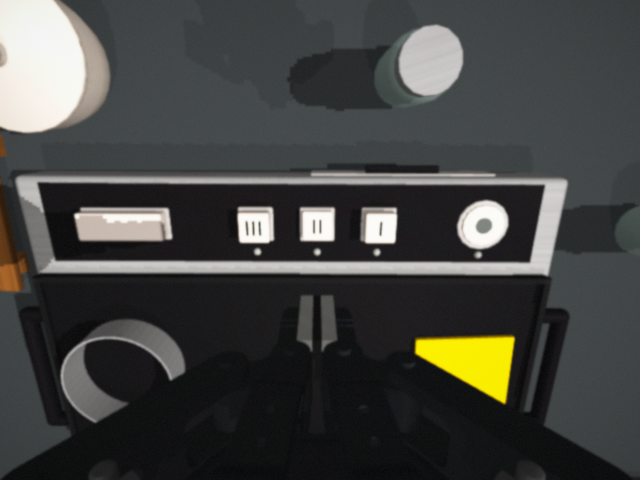

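View pics/side1.png

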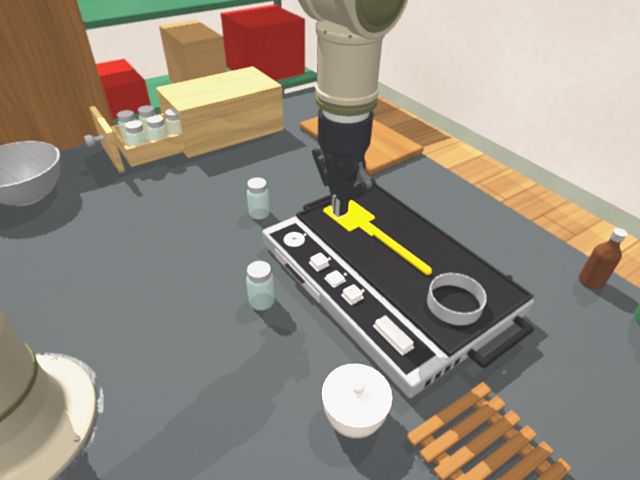

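The side view shows mains (294,238) and medium (335,278) in, low and high out, and the start bar (393,335) back up. Nothing has moved.

```bash
python3 -c "from bench import finish_job; print(finish_job())"
```

```text
the job is handed in; nothing more can be done
None
```

I pressed the mains button, then the medium heat key, then tapped the start bar, using shut fingertips, and handed the job in at about 12 s. The highest force I read while pressing was about 7 N.

**Keys:** depth readings put mains about 9.5 mm in and medium about 6.5 mm in. Low and high are still out, and the start bar is back up after a tap of about 6.5 mm at 4.5 N.

**Surroundings:** the turner's position in the scene view is unchanged, and nothing else looked moved. The arm ended clear above the griddle.

**What disagreed:**
- **Mains depth:** mains went deeper than the 6 mm I aimed for. With the arm at rest the force read about zero while the button was already going in, so I took contact to be about 4 mm lower than it was. It ended near its stop, but I saw no force spike.
- **Medium's last check:** the gripper blocked medium in the final depth check, so its 6.5 mm comes from the look just before the start tap. The final pictures agree with it.

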